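# Draw the spent piston out of a clay-printer cartridge

### The job

The clay-printer cartridge is empty and its piston has to be washed: take the long hook from its wooden block, reach down the tube with it, catch the piston's pull bar from underneath, and draw the piston straight out; the hook's shank is bent a little out of true, so feel your way, without ramming the hook down on the piston or forcing it against the tube. Set the piston down gently on its base on the floor of the white wash-up tray, unhook it so that it stays standing there, and stand the hook back in its block with the guard resting on the block. Leave the glaze jar, the cup and the nozzle where they are.

Things in the scene. Friction and masses are not known exactly. Their poses are not given: they have to be found in the camera images.
- piston: The piston, 0.16-0.3 kg: white plastic cup, 56 mm across, 26 mm high, open at the top, with a rubber lip seal. Origin: centre of its underside, z up through the open end. Cup floor 6 mm above the origin, inside diameter 50 mm. It starts on the end plate at the tube's bottom, at some yaw. The seal rubs on the tube: drawing it takes 6 to 20 N in all until it is out.
- pull_bar (a point): Middle of the piston's pull bar, 20 mm above the piston's origin, same axes. The bar is steel, 4 mm round, fixed, and spans the cup along the piston's y axis. It is arched: level over its middle 6 mm (there 12 mm free height between it and the cup floor), falling evenly to 13.5 mm above the origin at the cup wall.
- cartridge: The cartridge, fixed: clear tube, 60 mm inside and 68 mm outside diameter, upright on a 120 mm square, 12 mm thick plywood base, held by a clamp band and two posts 48 mm from the axis, up to 111 mm high. Origin: on the tube's axis at the base's underside. The end plate (tube bottom inside) is 12 mm above the origin, the rim 140 mm.
- hook: The long hook's handle, the hook 0.16 kg in all, upright in its block at the start. Origin: middle of the underside of its guard, a steel disc 48 mm across, 4 mm thick; z up, x the way the toe points. Wooden handle from 4 to 74 mm above the origin, 28 mm along x, 18 mm along y. The shank, a 5 mm steel rod, hangs from the origin; at its foot the toe points along x.
- hook_grip (a point): Middle of the hook's handle, 40 mm above the hook's origin; same axes. The shank is bent just under the guard, another way each time, and this is not measured: at its foot the shank, with the toe, stands up to 12 mm aside of straight in y (either way), and in x up to 12 mm back or 5 mm forward. It keeps its bend: a side force of 10 N at the toe does not shift it.
- straight_foot (a point): Where the underside of the toe would meet the shank's axis if the shank were straight: 128 mm below the hook's origin, fixed to the handle (not the real toe). The toe is 5 mm thick, reaches 14.5 mm from the shank's axis and ends in an upturned lip, 9 mm high in all; the mouth between shank and lip is 7 mm wide (2.5 to 9.5 mm from the axis).
- block: Wooden tool block, fixed, 135 mm high, 86 (x) by 78 (y) mm, with a deep upright slot for the hook, from x = -18 to +24 mm and y = -17 to +17 mm. Origin: on its underside, below where the hook's handle stands. With the hook in place its guard rests on the block's top, the hook's origin is right above the block's, 135 mm higher, and the toe points along the block's +x.
- tray: White plastic wash-up tray, fixed, 170 mm square outside, 160 mm inside, 35 mm high. Origin: centre of its underside; its floor is 5 mm above the origin.
- glaze_jar: White jar with a black lid, 68 mm across, 85 mm high; bystander. Origin: centre of its underside.
- bisque_cup: Terracotta cup, 76 mm across, 85 mm high; bystander. Origin: centre of its underside.
- nozzle: Small aluminium printer nozzle standing on its 44 mm flange, 58 mm high; bystander. Origin: centre of its underside.
Not all that is in view belongs to the job. There is more than one size of the piston; the one meant has the size given above.

How it is judged (in metres and radians):
On the way, in this order (a step that is already met when the one before it is completed fails the run):
1. the hook is lifted out of its block (z of hook in the frame of block above 0.265 m), for 0.1 s.
2. the piston is drawn clear of the tube, hanging on the hook (z of piston in the frame of cartridge above 0.14 m and contact force between hook and piston above 0.8 N and contact force between the fingers and piston below 0.1 N), for 0.2 s.
At the end, for the whole second after the job is handed in: The piston stands upright (within 0.1 rad) and still on the tray's floor inside the tray's walls, clear of the hook; the hook stands upright (within 0.08 rad) and still in its block, its guard down on the block (within 3 mm) and its shank within 12 mm of its place (x of piston in the frame of tray between -0.055 and 0.055 m and y of piston in the frame of tray between -0.055 and 0.055 m and z of piston in the frame of tray between 0 and 0.008 m and angle between piston's own z axis and vertical below 0.1 rad and linear speed of each of piston, hook below 0.02 m/s and horizontal distance between hook and block below 0.012 m and z of hook in the frame of block between 0.132 and 0.138 m and angle between hook's own z axis and vertical below 0.08 rad and contact force between hook and piston below 0.1 N); the robot touches nothing.
It fails at once if the hook is rammed or jerked against the piston (over 30 N) (contact force between hook and piston above 30 N).
It fails at once if the hook is forced against the tube (over 15 N) (contact force between hook and cartridge above 15 N).
It fails at once if the piston is dropped or slammed into the tray (over 40 N) (contact force between piston and tray above 40 N).
It fails at once if a bystander is moved by over 20 mm (distance of any of glaze_jar, bisque_cup, nozzle from where it was at the start of the episode above 0.02 m).
It also fails if it takes over 72 s, if anything falls off the work surface, if the arm or the gripper's body presses on something with over 40 N, if the wrist force passes 120 N, or if a joint passes its speed limit or range.

### The arm

A 7-joint arm with a two-finger parallel gripper is mounted at the origin on the work surface. World frame = base frame: x ahead of the robot, y to its left, z up, the work surface at z = 0. Lengths are in mm, angles in degrees, forces in N, time in s.
With the tool pointing down it reaches from about 400 to 850 mm from the base axis. Payload 10.4 kg.
Tool frame: the origin (TCP) lies at the very end of the fingers, on their centre line; the grasp point (between the pads) lies manip.grasp_offset behind it (manip.grasp_offset is the distance from the TCP to the grasp point, in mm); z points along the fingers, y is the line along which they close (so a half turn about z gives the same grasp; the last joint's range is limited). The gripper opens to 87 mm and grips with 3 to 60 N. Pads are 19 mm wide; open, the fingers measure 117 mm over their backs; the gripper's body (75 mm by 190 mm) begins 51 mm behind the grasp point.
Start: joints at [-75.894, 19.034, -3.707, 83.658, 1.238, 77.344, -5.071], TCP at [165.97, 602.583, 222.576] pointing down, gripper open.
Joint ranges: [-148.97, 148.97], [-28.65, 121.19], [-84.17, 76.75], [9.2, 138.47], [-72.65, 252.65], [3.7, 117.97], [-149.18, 149.18]. Speed limits (degrees/s): [127.2, 127.2, 159.86, 159.86, 180, 180, 180].

### API

Orientations are given as [roll, pitch, yaw] about the fixed x, y, z axes, in that order (R = Rz(yaw) Ry(pitch) Rx(roll)).
In Python, from bench import telemetry, vision, sign_off, manip gives the robot as it stands. The module is installed in compiled form; this text tells all that it offers.
- The arm moves only by the shell command python3 -m creep 'ROWS' [FORCE]. ROWS is a JSON object of lists of equal length, an entry for each row: "twist": the turn, a rotation vector about the tool's x, y, z in degrees, a list of three; "translation": the shift along the tool's x, y, z in mm, a list of three; "claw": the finger opening in mm, from 0 to 87. A call has 1 to 12 rows; each row is the pose to reach, as a shift and turn from the pose commanded when the call began, along the tool's axes at that moment; what a row does not reach only later rows make up. A row lasts 1/12 s, in which the tool goes at most 41.7 mm and 7.16 degrees, less where a joint would pass 70% of its speed; a pose out of reach is approached as far as the arm can. A call with a gripper value outside its range is refused whole. The fingers move at their own pace and stop on an object; FORCE is the grip in N (left out, the last holds). Time passes only in rows, so rows that repeat a pose let the fingers close. It gives the time, the measured TCP pose, the force, the opening and the grip force at its end, in the units of the state.
- telemetry.sense(): the state, without advancing time (a new reading comes with each control period).
- vision.get_image(name): name is "side" or "top" or "wrist"; returns a dict with "frame" (384x512x3 uint8, blue, green, red), "z_map" (384x512 float32, mm along the optical axis (not along the pixel's ray), 0 where there is no reading), "mtx" (3x3 intrinsics, pixels), "rvec" (rotation vector, rad) and "tvec" (3), from world to camera coordinates, as OpenCV has them. Camera axes: x right, y down, z forward; pixel columns grow to the right and rows downward; lengths in mm; the calibration is good to about 2 mm. A picture is of the moment at which its call begins.
- sign_off(): hands the job in; it is judged then, once.
The state is a dict: "time": time; "joints": joint angles; "joint_vel": joint speeds; "joint_efforts": joint torques, N m; "tool_pos": TCP position; "tool_rot": TCP orientation; "contact_force": force on the tool from outside, world axes, zero at the start; "torque": the same for the moment, N m; "finger_gap": finger opening in mm; "gripper_force": force on a finger pad.
Only numpy, scipy, OpenCV 4.12 (cv2) and the standard library are available. Lean on these libraries where they do the work, as an engineer would, in place of code of your own. Each camera call takes 0.05 s, during which the arm holds its last target. There are 200 camera calls.

## Working session

There is one attempt and no reset: what is moved stays moved. The work goes in short steps, Python scripts to look and compute and a shell command to move; the robot and the scene stay as the last step left them, time stands still between calls to the robot, and variables do not carry over. Pictures are saved under pics/ and viewed, at most 10 in all, crops included, and the job is handed in when it is done.

```bash
mkdir -p pics; cat > h.py <<'E'
import numpy as np, cv2
from bench import telemetry, vision, manip
def cam(n):
    d=vision.get_image(n); R,_=cv2.Rodrigues(np.array(d['rvec'],float)); d['R']=R; d['t']=np.array(d['tvec'],float).ravel(); return d
def cloud(d):
    z=d['z_map']; h,w=z.shape; K=d['mtx']; u,v=np.meshgrid(np.arange(w),np.arange(h))
    P=np.stack([(u-K[0,2])/K[0,0]*z,(v-K[1,2])/K[1,1]*z,z],-1)
    W=(P-d['t'])@d['R']; W[z<=0]=np.nan; return W
def proj(d,p):
    q=d['R']@np.array(p,float)+d['t']; q=d['mtx']@q; return q[:2]/q[2]
E
python3 - <<'E'
from h import *
ims=[]
for n in ['side','top']:
    d=cam(n); np.savez('pics/%s0.npz'%n,f=d['frame'],W=cloud(d)); ims.append(d['frame']); print(n,(-d['R'].T@d['t']).round(),d['mtx'][0,0])
    cv2.imwrite('pics/%s0.png'%n,cv2.resize(d['frame'],(768,576)))
print(telemetry.sense(),manip.grasp_offset)
E
```

```text
side [280. 756. 656.] 449.673194276601
top [ 466.   16. 1042.] 439.5207887504295
{'time': 0.1, 'joints': array([-75.89632055,  19.0678918 ,  -3.70658423,  83.70015639,
         1.23926428,  77.34476283,  -5.06871444]), 'joint_vel': array([ 0.04067057, -0.13907212,  0.01238996, -0.1168966 ,  0.04270248,
       -0.03233505, -0.04496283]), 'joint_efforts': array([ 1.14459199e-03, -6.24555087e+01,  2.44743837e-02, -3.90711021e+01,
       -6.13647443e-02,  3.65679734e-02,  5.28902558e-05]), 'tool_pos': array([165.8832943 , 602.22430739, 221.84717428]), 'tool_rot': array([-1.79927257e+02,  5.11012162e-03,  1.64604425e+02]), 'contact_force': array([ 0.55159126, -0.68909283, -0.04339937]), 'torque': array([ 0.01728361, -0.03572459, -0.04379475]), 'gripper_force': 0.0, 'finger_gap': 86.94765798337765} 18.700000000000003
```

View pics/side0.png

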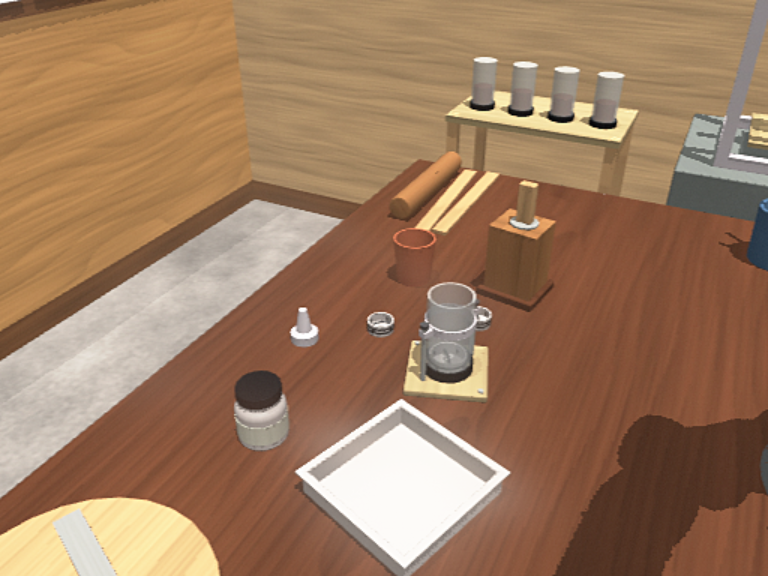

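View pics/top0.png

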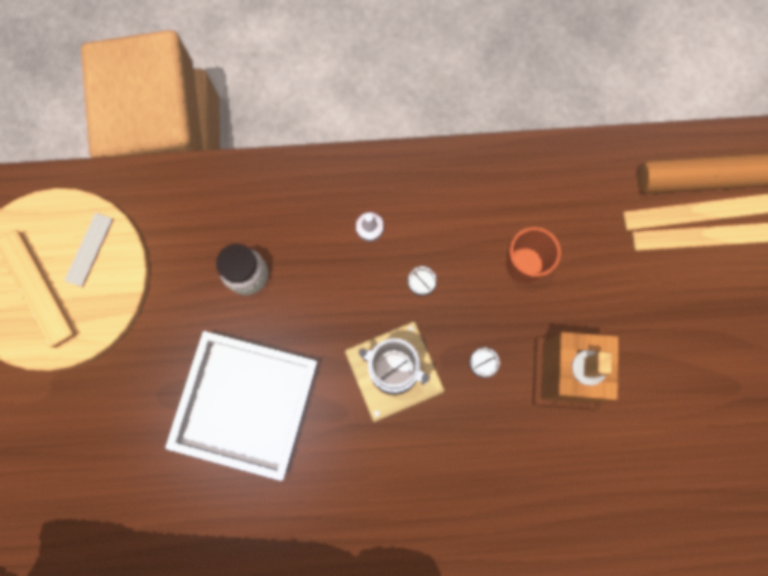

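The side view shows the block with the hook at (520,250), the tube at (450,330) and the tray at (405,485). The top view shows the block at (590,366), the handle top at (604,362), the tube at (393,365) with the pull bar running from about (382,378) to (410,358), and the tray at (242,405). Next I measure them.

```bash
python3 - <<'E'
from h import *
T=np.load('pics/top0.npz');S=np.load('pics/side0.npz')
def rect(m,W,l):
    p=W[m][:,:2].astype(np.float32); r=cv2.minAreaRect(p); print(l,len(p),'c',np.round(r[0],1),'size',np.round(r[1],1),'ang',round(r[2],1),'med z',np.nanmedian(W[m][:,2]).round(1))
for nm,D in (('top',T),('side',S)):
    W=D['W'];x,y,z=W[...,0],W[...,1],W[...,2]
    print(nm)
    def box(u0,u1,v0,v1):
        m=np.zeros(x.shape,bool); 
        m[v0:v1,u0:u1]=1; return m
    b=(box(355,425,210,275) if nm=='top' else box(310,380,115,210))&np.isfinite(z)
    rect(b&(z>195),W,'handle top'); rect(b&(z>130)&(z<137),W,'block top'); rect(b&(z>137.2)&(z<146),W,'guard'); rect(b&(z>150)&(z<212),W,'handle')
    t=(box(100,220,215,325) if nm=='top' else box(190,345,260,384))&np.isfinite(z)
    rect(t&(z>30)&(z<40),W,'tray rim'); rect(t&(z>1)&(z<9),W,'floor')
    c=(box(225,300,210,285) if nm=='top' else box(265,335,180,270))&np.isfinite(z)
    rect(c&(z>8)&(z<16),W,'base'); rect(c&(z>130)&(z<150),W,'rim'); rect(c&(z>100)&(z<118),W,'posts')
    print(np.histogram(z[c],bins=range(-5,165,10)))
d=T['f'][205:285,222:302]; cv2.imwrite('pics/c.png',np.hstack([cv2.resize(d,(400,400),interpolation=2),cv2.resize(S['f'][180:270,255:345],(400,400),interpolation=2)]))
E
```

```text
top
handle top 164 c [ 530.3 -253. ] size [17.7 28.4] ang 83.0 med z 207.7
block top 1066 c [ 533.2 -254.5] size [79.3 86.4] ang 81.3 med z 134.5
guard 230 c [ 533.7 -251.7] size [76.2 80.5] ang 84.1 med z 138.8
handle 264 c [ 530.2 -253. ] size [18.2 28.7] ang 79.9 med z 205.0
tray rim 1545 c [517.  245.5] size [183.3 182.3] ang 71.3 med z 34.9
floor 5653 c [521.  259.7] size [289.7 252. ] ang 86.3 med z 3.8
base 1473 c [554.   12.4] size [119.8 119.7] ang 19.1 med z 11.6
rim 212 c [553.   13.1] size [65.8 65.9] ang 86.2 med z 139.1
posts 183 c [550.6  12. ] size [66.6 93.3] ang 5.6 med z 105.5
(array([2959, 1479,  340,  140,   72,   17,   16,   19,   18,   30,  134,
         88,   25,   30,  197,    0]), array([ -5,   5,  15,  25,  35,  45,  55,  65,  75,  85,  95, 105, 115,
       125, 135, 145, 155]))
side
handle top 93 c [ 530.9 -251.8] size [18.8 29.2] ang 80.3 med z 204.6
block top 416 c [ 547.4 -135.3] size [323.4  87.7] ang 83.4 med z 134.7
guard 139 c [ 524.9 -120.6] size [ 46.3 300.6] ang 2.2 med z 139.4
handle 301 c [ 531.  -250.7] size [20.4 29.8] ang 79.2 med z 183.6
tray rim 2253 c [559.4 231.2] size [184.3 272.7] ang 71.2 med z 35.5
floor 7152 c [529.6 214.9] size [333.5 302.5] ang 26.7 med z 4.5
base 1222 c [578.1 -83.6] size [179.1 329. ] ang 27.5 med z 11.8
rim 330 c [555.2  13.2] size [66.8 69.7] ang 38.1 med z 137.1
posts 445 c [553.5  13.5] size [86.2 74.5] ang 25.1 med z 109.0
(array([2417, 1305,  302,  266,  197,  161,  127,  129,  122,  106,  235,
        236,  214,  237,  216,    0]), array([ -5,   5,  15,  25,  35,  45,  55,  65,  75,  85,  95, 105, 115,
       125, 135, 145, 155]))
```

View pics/c.png

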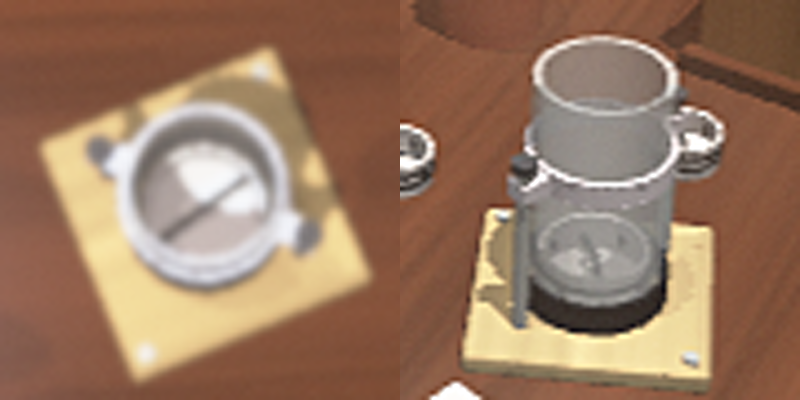

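Estimated poses from these views:
- **Hook handle:** (530.5, -252.5), toe direction about -8.7°. The slot offset confirms +x points away from the robot.
- **Tube axis:** (554, 13).
- **Tray centre:** (517, 245).
- **Pull bar:** direction about 123°.

The right crop shows the piston at the tube's bottom. Now I work out the moves.

```bash
cat >> h.py <<'E'
from scipy.spatial.transform import Rotation as Ro
def plan(xyz,yaw,pose=None):
    if pose is None:
        s=telemetry.sense(); pose=(s['tool_pos'],s['tool_rot'])
    R=Ro.from_euler('xyz',pose[1],degrees=True); G=Ro.from_euler('xyz',[180,0,yaw],degrees=True)
    print('tr',R.inv().apply(np.array(xyz)-pose[0]).round(1),'tw',(R.inv()*G).as_rotvec(degrees=True).round(1))
    return (np.array(xyz,float),np.array([180,0,yaw],float))
E
python3 - <<'E'
from h import *
T=np.load('pics/top0.npz');W=T['W'];z=W[...,2]
# block fit: angle; refine from block-top pixels
x,y=W[...,0],W[...,1]
m=(abs(x-533)<60)&(abs(y+254)<60)&(z>128)&(z<141)
p=W[m][:,:2].astype(np.float32); print(cv2.minAreaRect(p))
m=(abs(x-531)<25)&(abs(y+253)<25)&(z>150); p=W[m][:,:2].astype(np.float32); c=p-p.mean(0); print(p.mean(0),np.degrees(np.arctan2(*np.linalg.svd(c)[2][0][::-1])) if len(c)<5000 else 0)
m=(z>30)&(z<40)&(abs(x-517)<130)&(abs(y-245)<130)&(y>130); r=cv2.minAreaRect(W[m][:,:2].astype(np.float32)); print('tray',r)
a=plan([430,330,300],110); a=plan([500,60,300],50,a); a=plan([530.5,-252.5,300],-8.7,a); a=plan([530.5,-252.5,156.3],-8.7,a)
E
```

```text
((533.1751098632812, -254.3916015625), (79.5874252319336, 86.40415954589844), 81.25606536865234)
[ 529.11615 -249.52892] 176.11609
tray ((516.973876953125, 245.48904418945312), (183.3287811279297, 182.29501342773438), 71.33956146240234)
tr [-326.9 -192.4  -77.9] tw [-0.1  0.  54.6]
tr [-277.7  -26.6   -0. ] tw [ 0. -0. 60.]
tr [-219.8  224.2    0. ] tw [ 0.  -0.  58.7]
tr [  0.   -0.  143.7] tw [0. 0. 0.]
```

```bash
python3 -m creep '{"twist":[[0,0,7],[0,0,14],[0,0,21],[0,0,28],[0,0,35],[0,0,42],[0,0,49],[0,0,54.6],[0,0,54.6],[0,0,54.6],[0,0,54.6],[0,0,54.6]],"translation":[[-30,-15,-15],[-60,-30,-30],[-90,-45,-45],[-120,-62,-60],[-150,-80,-78],[-180,-100,-78],[-210,-120,-78],[-240,-140,-78],[-270,-155,-78],[-300,-175,-78],[-327,-192,-78],[-327,-192,-78]],"claw":[60,60,60,60,60,60,60,60,60,60,60,60]}' 20
python3 -m creep '{"twist":[[0,0,7],[0,0,14],[0,0,21],[0,0,28],[0,0,35],[0,0,42],[0,0,49],[0,0,56],[0,0,60],[0,0,60],[0,0,60],[0,0,60]],"translation":[[-30,-3,0],[-60,-6,0],[-90,-9,0],[-120,-12,0],[-150,-15,0],[-180,-18,0],[-205,-20,0],[-230,-22,0],[-250,-24,0],[-265,-26,0],[-278,-27,0],[-278,-27,0]],"claw":[60,60,60,60,60,60,60,60,60,60,60,60]}'
python3 -m creep '{"twist":[[0,0,7],[0,0,14],[0,0,21],[0,0,28],[0,0,35],[0,0,42],[0,0,49],[0,0,55],[0,0,58.7],[0,0,58.7],[0,0,58.7],[0,0,58.7]],"translation":[[-22,22,0],[-44,45,0],[-66,67,0],[-88,90,0],[-110,112,0],[-132,134,0],[-154,157,0],[-176,180,0],[-195,200,0],[-210,215,0],[-220,224,0],[-220,224,0]],"claw":[60,60,60,60,60,60,60,60,60,60,60,60]}'
python3 - <<'E'
from h import *
d=cam('wrist'); W=cloud(d); x,y,z=W[...,0],W[...,1],W[...,2]
m=(abs(x-531)<40)&(abs(y+253)<40)&(z>195)&(z<215)
print(m.sum(), cv2.minAreaRect(W[m][:,:2].astype(np.float32)) if m.sum() else '')
m=(abs(x-531)<70)&(abs(y+253)<70)&(z>125)&(z<137)
print(m.sum(), cv2.minAreaRect(W[m][:,:2].astype(np.float32)) if m.sum() else '')
plan([530.5,-252.5,156.3],-8.7)
cv2.imwrite('pics/w1.png',d['frame'])
E
```

```text
time: 1.1
tool_pos: [435.0, 324.3, 300.6]
tool_rot: [179.9, 0.1, 109.5]
contact_force: [0.1, -0.7, -0.3]
finger_gap: 60.0
gripper_force: 0.0
time: 2.1
tool_pos: [500.3, 57.4, 300.5]
tool_rot: [180.0, 0.0, 49.8]
contact_force: [0.8, 0.1, -0.9]
finger_gap: 60.4
gripper_force: 0.0
time: 3.1
tool_pos: [529.6, -254.4, 300.0]
tool_rot: [179.9, 0.1, -8.9]
contact_force: [0.8, 0.8, 0.4]
finger_gap: 60.0
gripper_force: 0.0
531 ((533.1798095703125, -252.51708984375), (17.960905075073242, 27.43440818786621), 81.01921081542969)
2873 ((535.553466796875, -252.89547729492188), (78.09996032714844, 86.7020492553711), 81.53978729248047)
tr [  0.6  -0.3 143.6] tw [ 0.   0.1 -0.1]
```

View pics/w1.png

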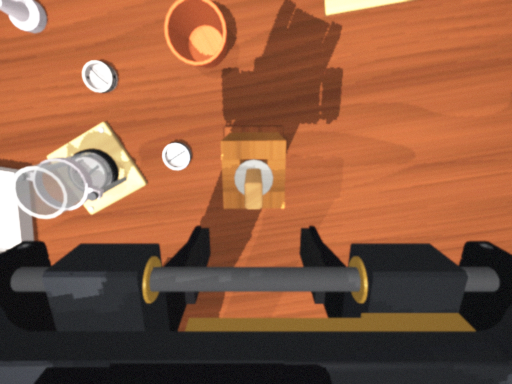

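The wrist picture shows the handle at (254,185), centred between the fingers. Its long side runs along the image's vertical, across the closing line. I descend and grip.

```bash
python3 -m creep '{"twist":[[0,0,0],[0,0,0],[0,0,0],[0,0,0],[0,0,0],[0,0,0],[0,0,0],[0,0,0],[0,0,0],[0,0,0],[0,0,0],[0,0,0]],"translation":[[1.6,-0.3,25],[1.6,-0.3,50],[1.6,-0.3,75],[1.6,-0.3,100],[1.6,-0.3,120],[1.6,-0.3,135],[1.6,-0.3,143],[1.6,-0.3,143],[1.6,-0.3,143],[1.6,-0.3,143],[1.6,-0.3,143],[1.6,-0.3,143]],"claw":[60,60,60,60,60,60,60,60,40,25,15,10]}' 20
python3 -m creep '{"twist":[[0,0,0],[0,0,0],[0,0,0],[0,0,0],[0,0,0],[0,0,0],[0,0,0],[0,0,0]],"translation":[[0,0,0],[0,0,0],[0,0,0],[0,0,0],[0,0,0],[0,0,0],[0,0,0],[0,0,0]],"claw":[10,10,5,5,5,5,5,5]}' 60
```

```text
time: 4.15
tool_pos: [532.2, -252.4, 158.4]
tool_rot: [-180.0, -0.1, -8.7]
contact_force: [0.1, 0.4, 0.3]
finger_gap: 41.1
gripper_force: 0.0
time: 4.82
tool_pos: [531.8, -252.4, 157.6]
tool_rot: [180.0, -0.0, -8.7]
contact_force: [0.2, -0.3, 0.8]
finger_gap: 17.7
gripper_force: 60.0
```

```bash
python3 -m creep '{"twist":[[0,0,0],[0,0,0],[0,0,0],[0,0,0],[0,0,0],[0,0,0],[0,0,0],[0,0,0],[0,0,0],[0,0,0],[0,0,0],[0,0,0]],"translation":[[0,0,-4],[0,0,-12],[0,0,-25],[0,0,-40],[0,0,-57],[0,0,-74],[0,0,-91],[0,0,-108],[0,0,-125],[0,0,-140],[0,0,-152],[0,0,-155]],"claw":[5,5,5,5,5,5,5,5,5,5,5,5]}' 60
python3 -m creep '{"twist":[[0,0,0],[0,0,0]],"translation":[[0,0,0],[0,0,0]],"claw":[5,5]}'
python3 - <<'E'
from h import *
plan([545,-40,320],33.4)
plan([545,-40,320],-8.7)
E
```

```text
time: 5.82
tool_pos: [532.2, -252.8, 315.3]
tool_rot: [180.0, -0.2, -8.7]
contact_force: [-0.8, -0.5, -1.0]
finger_gap: 17.7
gripper_force: 60.0
time: 5.98
tool_pos: [531.6, -252.2, 312.1]
tool_rot: [-180.0, 0.0, -8.7]
contact_force: [0.1, 0.4, -1.7]
finger_gap: 18.0
gripper_force: 60.0
tr [ -18.9 -211.8   -7.9] tw [ -0.    0.  -42.1]
tr [ -18.9 -211.8   -7.9] tw [-0.  0. -0.]
```

```bash
python3 -m creep '{"twist":[[0,0,-3],[0,0,-7],[0,0,-12],[0,0,-17],[0,0,-22],[0,0,-27],[0,0,-32],[0,0,-37],[0,0,-40],[0,0,-42.1],[0,0,-42.1],[0,0,-42.1]],"translation":[[-2,-12,-8],[-4,-36,-8],[-6,-60,-8],[-8,-84,-8],[-10,-108,-8],[-12,-132,-8],[-14,-156,-8],[-16,-180,-8],[-18,-200,-8],[-19,-212,-8],[-19,-212,-8],[-19,-212,-8]],"claw":[5,5,5,5,5,5,5,5,5,5,5,5]}'
python3 -m creep '{"twist":[[0,0,0],[0,0,0],[0,0,0]],"translation":[[0,0,0],[0,0,0],[0,0,0]],"claw":[5,5,5]}'
python3 - <<'E'
from h import *
s=telemetry.sense(); p=s['tool_pos']; print(p,s['tool_rot'])
c=[]
for n in ['side','wrist','top']:
    d=cam(n); W=cloud(d); np.savez('pics/%s2.npz'%n,f=d['frame'],W=W,K=d['mtx'],R=d['R'],t=d['t'])
    a=proj(d,[p[0],p[1],p[2]-23]); b=proj(d,[p[0],p[1],p[2]-151]); print(n,a,b)
    cx,cy=(b+a)/2; u0=int(np.clip(cx-50,0,412)); v0=int(np.clip(cy-50,0,284)); print(u0,v0)
    c.append(cv2.resize(d['frame'][v0:v0+100,u0:u0+100],(400,400),interpolation=cv2.INTER_CUBIC) if n!='wrist' else None)
cv2.imwrite('pics/hk.png',np.hstack([c[0],c[2]])); 
E
```

```text
time: 6.98
tool_pos: [544.9, -39.9, 320.4]
tool_rot: [180.0, 0.0, 33.4]
contact_force: [-0.4, -0.6, -1.3]
finger_gap: 17.8
gripper_force: 60.0
time: 7.23
tool_pos: [544.9, -41.2, 320.6]
tool_rot: [180.0, 0.0, 33.3]
contact_force: [-0.2, -0.5, -1.2]
finger_gap: 17.8
gripper_force: 60.0
[544.93326677 -41.18178094 320.55032558] [1.79989021e+02 6.24722333e-03 3.32560136e+01]
side [319.01659442 118.11856405] [314.76999009 173.60942921]
266 95
wrist [255.11551219 228.30108924] [254.82231053 183.39455199]
204 155
top [293.88357077 235.50560968] [289.5305219  242.64965782]
241 189
```

View pics/hk.png

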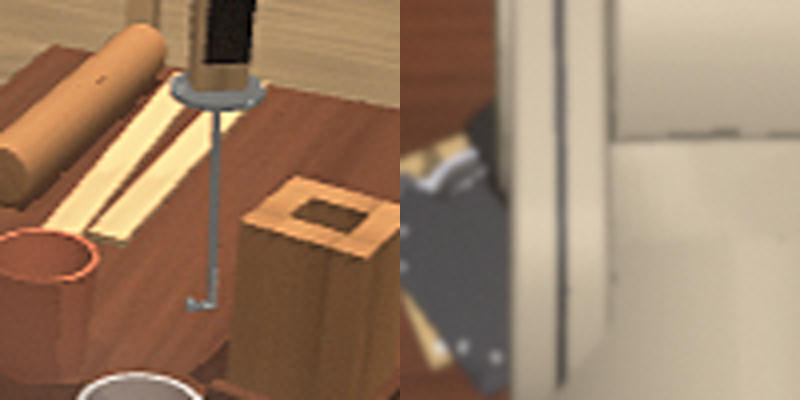

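The side crop (left) shows the shank from (217,108) to its foot at (213,305), with the toe pointing left to (187,305). The foot falls right of the straight foot's projection, so the shank is bent. The top view is hidden by the arm. I measure the bend from the depth maps.

```bash
python3 - <<'E'
from h import *
p=np.array([544.93,-41.18,320.55]); Rz=Ro.from_euler('z',33.26,degrees=True).as_matrix()
O=p-[0,0,22.6]
for n in ['side','wrist']:
    D=np.load('pics/%s2.npz'%n); L=(D['W']-O)@Rz  # hook frame
    m=(np.abs(L[...,0])<35)&(np.abs(L[...,1])<28)&(L[...,2]<-5)&(L[...,2]>-135)
    q=L[m]; print(n,len(q))
    for a in range(-5,-135,-12):
        k=(q[:,2]<=a)&(q[:,2]>a-12)
        if k.sum(): print(a-6,k.sum(),'x med/min/max',np.round([np.median(q[k,0]),q[k,0].min(),q[k,0].max()],1),'y',np.round([np.median(q[k,1]),q[k,1].min(),q[k,1].max()],1))
    g=(np.hypot(L[...,0],L[...,1])<27)&(L[...,2]>-4)&(L[...,2]<7); q=L[g]; print('guard',len(q),q.min(0).round(1),q.max(0).round(1),np.median(q,0).round(1))
D=np.load('pics/wrist2.npz'); cv2.imwrite('pics/w2.png',cv2.resize(D['f'][130:290,155:355],(800,600)[:1]+(640,) if 0 else (750,600),interpolation=cv2.INTER_CUBIC))
E
```

```text
side 139
-11 10 x med/min/max [-0.6 -2.6  1.1] y [ 1.1 -3.2  2.8]
-23 17 x med/min/max [-1.2 -4.2  1.3] y [ 0.7 -2.5  3.6]
-35 15 x med/min/max [-2.6 -5.3 -0.7] y [-1.  -3.   3.2]
-47 15 x med/min/max [-3.6 -6.  -1.1] y [-0.9 -3.2  0.6]
-59 11 x med/min/max [-3.8 -5.1 -2.1] y [-0.9 -3.8  0.6]
-71 9 x med/min/max [-4.1 -5.4 -3. ] y [-1.4 -5.4 -0. ]
-83 10 x med/min/max [-5.4 -6.4 -4. ] y [-2.  -3.4 -0.6]
-95 12 x med/min/max [-6.4 -7.6 -4.7] y [-1.6 -5.3  0.7]
-107 8 x med/min/max [-7.1 -8.9 -5.8] y [-2.4 -3.5 -2. ]
-119 25 x med/min/max [ -5.1 -10.6   5.2] y [-4.1 -8.2 -1. ]
-131 7 x med/min/max [ -0.8 -10.    5.4] y [ -3.4 -10.   -2.2]
guard 147 [-22.6 -18.5   0.3] [22.5 24.9  6.8] [ 3.6 11.5  3.8]
wrist 93
-83 12 x med/min/max [-1.4 -2.4 -0.6] y [-3.3 -5.4 -1.2]
-95 12 x med/min/max [-2.3 -4.1 -1.3] y [-3.9 -5.6 -1.2]
-107 9 x med/min/max [-3.1 -3.3 -2.3] y [-4.6 -5.9 -2.4]
-119 55 x med/min/max [ 0.3 -5.5  8.5] y [-4.9 -7.4 -2.5]
-131 5 x med/min/max [ 2.6 -2.3  3.8] y [-7.3 -7.4 -2.6]
guard 1203 [ -4.6 -23.2   0.5] [25.6 24.2  6.7] [14.8  0.8  4.2]
```

View pics/w2.png

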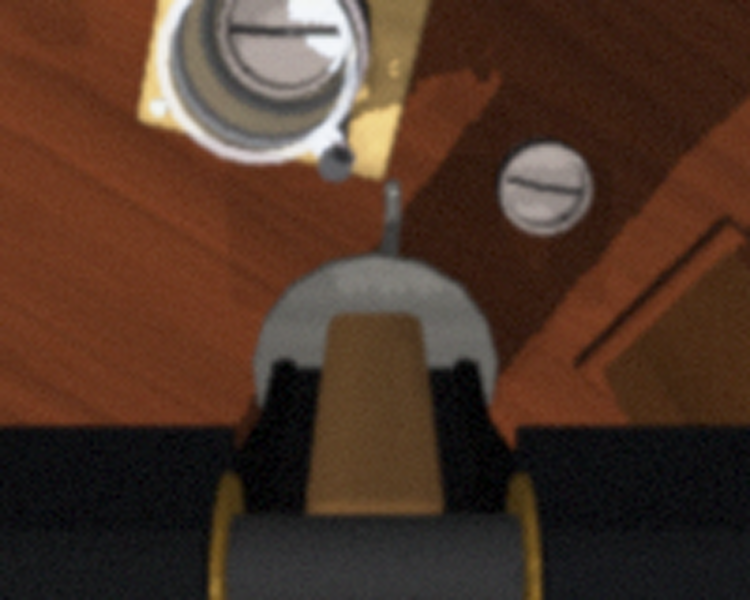

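The wrist crop shows the toe at (392,185) to (388,250), the piston's bar level from (232,30) to (338,31), and the tube rim around (262,75). The toe direction is already square to the bar. Next I intersect the pixel rays with the known heights, so the toe and bar are measured in the same camera.

```bash
cat >> h.py <<'E'
def ray(D,uv,z):
    K,R,t=D
    v=R.T@(np.linalg.inv(K)@np.array([uv[0],uv[1],1.])); c=-R.T@t
    return c+v*(z-c[2])/v[2]
E
python3 - <<'E'
from h import *
p=np.array([544.93,-41.18,320.55]); Rz=Ro.from_euler('z',33.26,degrees=True).as_matrix(); O=p-[0,0,22.6]
D=np.load('pics/wrist2.npz'); C=(D['K'],D['R'],D['t'])
px=lambda a,b:(155+a*200/750,130+b*160/600)
def hf(q): return ((q-O)@Rz).round(1)
print('cam',hf(-D['R'].T@D['t']))
print('lip tip top',hf(ray(C,px(392,181),O[2]-119)),'near guard edge',hf(ray(C,px(388,252),O[2]-125)))
for u in (255,497): print('guard side',hf(ray(C,px(u,365),O[2]+4)))
print('guard front',hf(ray(C,px(377,255),O[2]+4)))
for u,zz in ((232,26.5),(285,34),(338,26.5)): q=ray(C,px(u,30.5),zz); print('bar',q.round(1),hf(q))
W=D['W'];L=(W-O)@Rz
m=(np.abs(W[...,2]-139)<5)&(np.hypot(W[...,0]-554,W[...,1]-13)<45); q=W[m]; 
(c,r)=cv2.minEnclosingCircle(q[:,:2].astype(np.float32)); print('rim',c,r,hf(np.array([*c,140])),len(q))
T=np.load('pics/top0.npz')['W']
t=cam('top')
C=(t['mtx'],t['R'],t['t'])
for a,b,zz in((160,238,26.5),(248,180,26.5),(204,209,34)): print('topbar',ray(C,(222+a/5,205+b/5),zz).round(1))
# rim outer ring from top
w=T;m=(np.abs(w[...,2]-139)<5)&(np.hypot(w[...,0]-554,w[...,1]-13)<45); print(cv2.minEnclosingCircle(w[m][:,:2].astype(np.float32)))
S=np.load('pics/side0.npz')['W'];w=S;m=(np.abs(w[...,2]-139)<4)&(np.hypot(w[...,0]-554,w[...,1]-13)<45); print(cv2.minEnclosingCircle(w[m][:,:2].astype(np.float32)))
E
```

```text
cam [ 85.2   0.6 185.1]
lip tip top [   8.7   -5.4 -119. ] near guard edge [ -16.3   -4.4 -125. ]
guard side [ 2.8 23.4  4. ]
guard side [  2.8 -23.6   4. ]
guard front [25.3 -0.2  4. ]
bar [543.   32.6  26.5] [  38.8   62.8 -271.4]
bar [556.8  12.9  34. ] [  39.6   38.7 -264. ]
bar [568.7  -6.6  26.5] [  38.9   15.9 -271.4]
rim (556.0343627929688, 13.877154350280762) 34.146385192871094 [  39.5   39.9 -158. ] 585
topbar [540.5  32.8  26.5]
topbar [564.4  -9.5  26.5]
topbar [551.8  11.7  34. ]
((553.8335571289062, 12.170498847961426), 33.900150299072266)
((555.0109252929688, 12.914766311645508), 35.17308044433594)
```

Toe-to-bar offset, which agrees across cameras: 30.6 mm forward for the tip and 45 mm sideways. I move above the tube so the tip sits 4.5 mm short of the bar, then look.

```bash
python3 -m creep '{"twist":[[0,0,0],[0,0,0],[0,0,0],[0,0,0],[0,0,0],[0,0,0],[0,0,0],[0,0,0]],"translation":[[4,-8,0],[10,-18,0],[16,-28,0],[22,-38,0],[26,-44,0],[26,-45,0],[26,-45,0],[26,-45,0]],"claw":[5,5,5,5,5,5,5,5]}'
python3 -m creep '{"twist":[[0,0,0],[0,0,0],[0,0,0],[0,0,0],[0,0,0],[0,0,0],[0,0,0],[0,0,0],[0,0,0],[0,0,0]],"translation":[[0,0,5],[0,0,15],[0,0,25],[0,0,35],[0,0,45],[0,0,55],[0,0,65],[0,0,70],[0,0,70],[0,0,70]],"claw":[5,5,5,5,5,5,5,5,5,5]}'
cat > look.py <<'E'
from h import *
import sys
s=telemetry.sense(); p=s['tool_pos']; print(p.round(2),s['tool_rot'].round(2),s['contact_force'].round(1))
d=cam('wrist'); O=p-[0,0,22.6]
c=proj(d,[554.8,12.9,60]); print(c)
u0=int(np.clip(c[0]-60,0,392)); v0=int(np.clip(c[1]-40,0,288)); print('crop',u0,v0)
np.savez('pics/%s.npz'%sys.argv[1],f=d['frame'],W=cloud(d),K=d['mtx'],R=d['R'],t=d['t'],p=p,r=s['tool_rot'],uv=(u0,v0))
cv2.imwrite('pics/%s.png'%sys.argv[1],cv2.resize(d['frame'][v0:v0+96,u0:u0+120],(750,600),interpolation=cv2.INTER_CUBIC))
E
python3 look.py w3
```

```text
time: 8.1
tool_pos: [542.0, 11.6, 320.6]
tool_rot: [180.0, 0.0, 33.4]
contact_force: [-0.8, -0.4, -1.8]
finger_gap: 17.3
gripper_force: 60.0
time: 8.93
tool_pos: [542.0, 12.0, 250.5]
tool_rot: [-180.0, 0.0, 33.4]
contact_force: [0.6, 0.5, -1.5]
finger_gap: 17.9
gripper_force: 60.0
[541.98  12.   250.47] [-1.80e+02  1.00e-02  3.34e+01] [ 0.6  0.5 -1.5]
[259.41123569 167.26482718]
crop 199 127
```

View pics/w3.png

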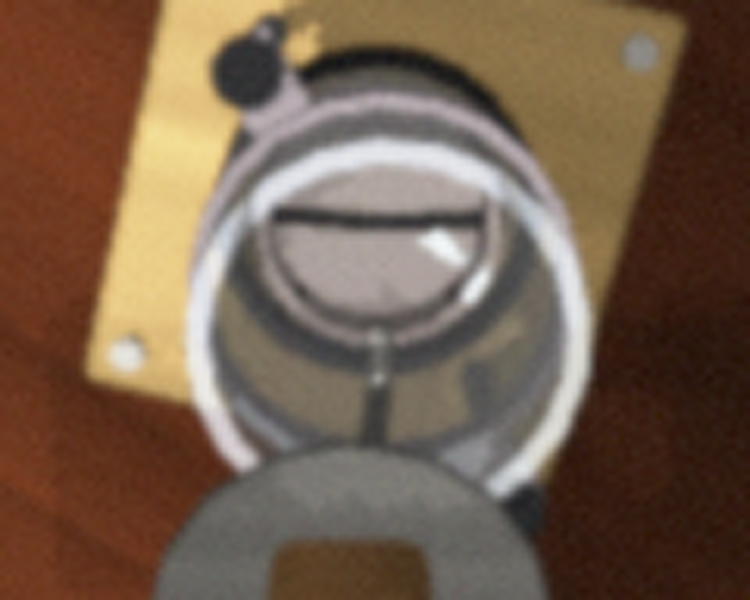

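The toe tip is at (377,333) inside the tube, the bar runs from (270,213) to (487,220), and everything is laterally centred.

```bash
cat > m.py <<'E'
from h import *
import sys
def load(n):
    D=np.load('pics/%s.npz'%n); C=(D['K'],D['R'],D['t']); O=D['p']-[0,0,22.6]; Rz=Ro.from_euler('z',D['r'][2],degrees=True).as_matrix(); s=120/750
    return lambda a,b,z:((ray(C,(D['uv'][0]+a*s,D['uv'][1]+b*s),z)-O)@Rz).round(1), O
E
python3 - <<'E'
from m import *
f,O=load('w3')
print('tip',f(377,331,O[2]-119)); print('toe end low',f(377,385,O[2]-123))
for a,b,z in((270,213,26),(379,215,34),(487,220,26)): print('bar',f(a,b,z))
for a in((190,330),(590,335),(385,140)): print('rim',f(*a,140))
print('cup inner L/R, near',f(268,235,38),f(490,235,38),f(378,345,38))
E
```

```text
tip [   6.5   -5.4 -119. ]
toe end low [  -5.1   -5.5 -123. ]
bar [  13.1   17.9 -201.9]
bar [  14.2   -7.1 -193.9]
bar [  11.5  -32.2 -201.9]
rim [ 14.7  26.3 -87.9]
rim [ 13.8 -40.2 -87.9]
rim [ 46.2  -5.9 -87.9]
cup inner L/R, near [  10.4   17.9 -189.9] [  10.4  -31.9 -189.9] [ -15.1   -6.9 -189.9]
```

```bash
python3 -m creep '{"twist":[[0,0,0],[0,0,0],[0,0,0],[0,0,0],[0,0,0],[0,0,0],[0,0,0],[0,0,0],[0,0,0],[0,0,0]],"translation":[[1,1.2,0],[1,1.2,4],[1,1.2,12],[1,1.2,20],[1,1.2,28],[1,1.2,36],[1,1.2,44],[1,1.2,51],[1,1.2,53],[1,1.2,53]],"claw":[5,5,5,5,5,5,5,5,5,5]}'
python3 -m creep '{"twist":[[0,0,0],[0,0,0]],"translation":[[0,0,0],[0,0,0]],"claw":[5,5]}'
sed -i 's/12.9,60/12.9,40/' look.py; python3 look.py w4
```

```text
time: 9.82
tool_pos: [543.1, 11.5, 196.8]
tool_rot: [-180.0, 0.1, 33.4]
contact_force: [0.6, 0.3, -0.6]
finger_gap: 17.5
gripper_force: 60.0
time: 9.98
tool_pos: [543.8, 11.6, 198.0]
tool_rot: [180.0, -0.0, 33.4]
contact_force: [-0.2, -0.0, -1.1]
finger_gap: 17.9
gripper_force: 60.0
[543.75  11.58 197.97] [ 1.7999e+02 -4.0000e-02  3.3400e+01] [-0.2 -0.  -1.1]
[258.72776016 173.91200917]
crop 198 133
```

View pics/w4.png

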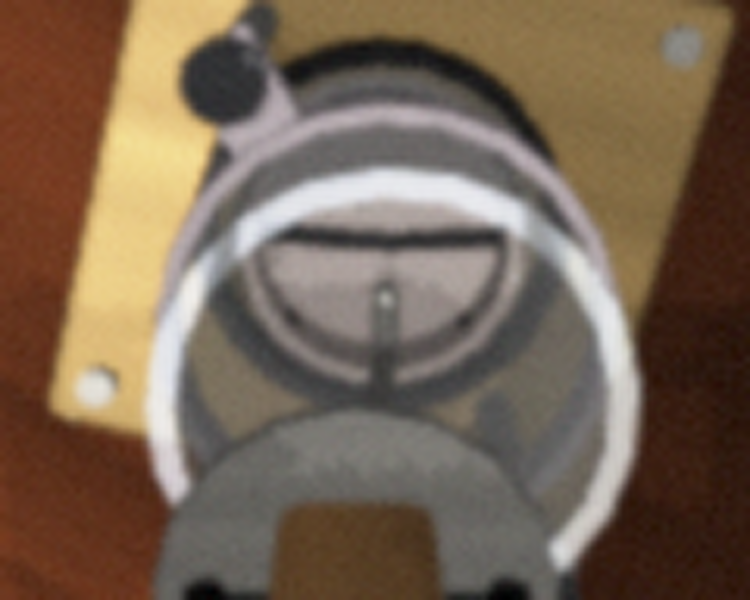

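The lip top is at (385,295) and the toe reaches up to (385,280). The bar runs from (270,235) to (505,240) with its middle at (388,240), so the toe is laterally centred.

```bash
python3 - <<'E'
from m import *
f,O=load('w4')
print('O',O)
for b in (280,295): print('tip',f(385,b,O[2]-119))
for a,b,z in((270,235,26.5),(388,240,34),(388,240,32),(505,240,26.5)): print('bar',f(a,b,z))
print('cup near/side',f(382,385,38),f(243,250,38),f(520,255,38), 'shank foot',f(381,365,O[2]-123))
E
```

```text
O [543.75344208  11.5811162  175.37139284]
tip [   9.2   -5.7 -119. ]
tip [   6.3   -5.8 -119. ]
bar [  11.1   16.9 -148.9]
bar [  11.7   -6.7 -141.4]
bar [  11.3   -6.8 -143.4]
bar [  10.   -30.5 -148.9]
cup near/side [ -17.    -5.6 -137.4] [  10.6   21.6 -137.4] [   9.6  -32.4 -137.4] shank foot [  -8.5   -5.2 -123. ]
```

```bash
python3 -m creep '{"twist":[[0,0,0],[0,0,0],[0,0,0],[0,0,0],[0,0,0],[0,0,0],[0,0,0],[0,0,0]],"translation":[[-0.5,0.3,0],[-1,0.5,3],[-1,0.5,7],[-1,0.5,11],[-1,0.5,14],[-1,0.5,17],[-1,0.5,18],[-1,0.5,18]],"claw":[5,5,5,5,5,5,5,5]}'
python3 -m creep '{"twist":[[0,0,0],[0,0,0],[0,0,0],[0,0,0],[0,0,0],[0,0,0],[0,0,0]],"translation":[[0,0,1],[0,0,2],[0,0,3],[0,0,4],[0,0,5],[0,0,5],[0,0,5]],"claw":[5,5,5,5,5,5,5]}'
```

```text
time: 10.7
tool_pos: [542.7, 10.6, 179.1]
tool_rot: [-180.0, 0.0, 33.4]
contact_force: [0.1, -0.5, -1.5]
finger_gap: 17.5
gripper_force: 60.0
time: 11.28
tool_pos: [542.9, 10.6, 174.5]
tool_rot: [-180.0, -0.0, 33.4]
contact_force: [0.1, -0.4, -0.8]
finger_gap: 17.3
gripper_force: 60.0
```

```bash
for i in 1; do python3 -m creep '{"twist":[[0,0,0],[0,0,0],[0,0,0],[0,0,0],[0,0,0]],"translation":[[0,0,1],[0,0,2],[0,0,3],[0,0,3],[0,0,3]],"claw":[5,5,5,5,5]}'; done
python3 -m creep '{"twist":[[0,0,0],[0,0,0],[0,0,0],[0,0,0]],"translation":[[0,0,0.5],[0,0,1],[0,0,1],[0,0,1]],"claw":[5,5,5,5]}'
```

```text
time: 11.7
tool_pos: [542.9, 10.6, 171.5]
tool_rot: [-180.0, 0.0, 33.4]
contact_force: [-0.1, -0.2, -1.3]
finger_gap: 17.8
gripper_force: 60.0
time: 12.03
tool_pos: [542.9, 10.6, 170.5]
tool_rot: [-180.0, -0.0, 33.4]
contact_force: [0.2, 0.3, -1.7]
finger_gap: 17.4
gripper_force: 60.0
```

```bash
python3 -m creep '{"twist":[[0,0,0],[0,0,0],[0,0,0],[0,0,0]],"translation":[[0,0,0.5],[0,0,0.7],[0,0,0.7],[0,0,0.7]],"claw":[5,5,5,5]}'
```

```text
time: 12.37
tool_pos: [542.9, 10.6, 169.8]
tool_rot: [-180.0, -0.0, 33.4]
contact_force: [-0.0, -0.9, -2.3]
finger_gap: 17.9
gripper_force: 60.0
```

```bash
python3 -m creep '{"twist":[[0,0,0],[0,0,0],[0,0,0],[0,0,0]],"translation":[[0,0,0.3],[0,0,0.6],[0,0,0.6],[0,0,0.6]],"claw":[5,5,5,5]}'
```

```text
time: 12.7
tool_pos: [542.9, 10.6, 169.2]
tool_rot: [-180.0, -0.0, 33.4]
contact_force: [0.2, 0.5, -0.6]
finger_gap: 17.7
gripper_force: 60.0
```

```bash
python3 -m creep '{"twist":[[0,0,0],[0,0,0],[0,0,0],[0,0,0]],"translation":[[0,0,0.3],[0,0,0.5],[0,0,0.5],[0,0,0.5]],"claw":[5,5,5,5]}'
```

```text
time: 13.03
tool_pos: [543.0, 10.6, 168.8]
tool_rot: [-180.0, -0.0, 33.4]
contact_force: [-1.1, -0.4, -0.6]
finger_gap: 17.7
gripper_force: 60.0
```

```bash
python3 -m creep '{"twist":[[0,0,0],[0,0,0],[0,0,0],[0,0,0]],"translation":[[0,0,0.3],[0,0,0.5],[0,0,0.5],[0,0,0.5]],"claw":[5,5,5,5]}'
```

```text
time: 13.37
tool_pos: [543.1, 10.6, 168.5]
tool_rot: [180.0, -0.0, 33.4]
contact_force: [-1.6, 0.9, 3.1]
finger_gap: 17.8
gripper_force: 60.0
```

Floor felt at TCP z≈168.7. I raise 1.4 mm and slide the toe under the bar.

```bash
python3 -m creep '{"twist":[[0,0,0],[0,0,0],[0,0,0],[0,0,0],[0,0,0],[0,0,0],[0,0,0],[0,0,0]],"translation":[[0,0,-1.4],[0,0,-1.4],[1,0,-1.4],[2,0,-1.4],[3,0,-1.4],[4,0,-1.4],[4,0,-1.4],[4,0,-1.4]],"claw":[5,5,5,5,5,5,5,5]}'
python3 -m creep '{"twist":[[0,0,0],[0,0,0],[0,0,0],[0,0,0]],"translation":[[1,0,0],[2,0,0],[2,0,0],[2,0,0]],"claw":[5,5,5,5]}'
```

```text
time: 14.03
tool_pos: [546.3, 12.8, 169.6]
tool_rot: [-180.0, 0.0, 33.4]
contact_force: [1.1, -0.0, -1.1]
finger_gap: 17.7
gripper_force: 60.0
time: 14.37
tool_pos: [548.0, 14.0, 169.6]
tool_rot: [-180.0, -0.0, 33.4]
contact_force: [0.2, -0.4, -1.0]
finger_gap: 17.7
gripper_force: 60.0
```

```bash
python3 -m creep '{"twist":[[0,0,0],[0,0,0],[0,0,0],[0,0,0],[0,0,0]],"translation":[[1,0,0],[2,0,0],[3,0,0],[3,0,0],[3,0,0]],"claw":[5,5,5,5,5]}'
```

```text
time: 14.78
tool_pos: [550.5, 15.6, 169.6]
tool_rot: [-180.0, -0.0, 33.4]
contact_force: [0.7, 0.1, -2.6]
finger_gap: 17.8
gripper_force: 60.0
```

```bash
python3 -m creep '{"twist":[[0,0,0],[0,0,0],[0,0,0],[0,0,0],[0,0,0]],"translation":[[1,0,0],[2,0,0],[2.5,0,0],[2.5,0,0],[2.5,0,0]],"claw":[5,5,5,5,5]}'
```

```text
time: 15.2
tool_pos: [552.5, 17.0, 169.6]
tool_rot: [-180.0, 0.0, 33.4]
contact_force: [-0.3, -0.7, -1.2]
finger_gap: 17.7
gripper_force: 60.0
```

```bash
python3 -m creep '{"twist":[[0,0,0],[0,0,0],[0,0,0],[0,0,0]],"translation":[[0.5,0,0],[1.2,0,0],[1.2,0,0],[1.2,0,0]],"claw":[5,5,5,5]}'
```

```text
time: 15.53
tool_pos: [553.5, 17.6, 169.6]
tool_rot: [-180.0, 0.0, 33.4]
contact_force: [-0.2, -0.2, -1.5]
finger_gap: 17.6
gripper_force: 60.0
```

```bash
python3 -m creep '{"twist":[[0,0,0],[0,0,0],[0,0,0],[0,0,0]],"translation":[[0.5,0,0],[0.8,0,0],[0.8,0,0],[0.8,0,0]],"claw":[5,5,5,5]}'
```

```text
time: 15.87
tool_pos: [554.2, 18.0, 169.6]
tool_rot: [-180.0, -0.0, 33.4]
contact_force: [-0.8, -0.2, -1.4]
finger_gap: 18.0
gripper_force: 60.0
```

```bash
python3 -m creep '{"twist":[[0,0,0],[0,0,0],[0,0,0],[0,0,0]],"translation":[[0.5,0,0],[0.8,0,0],[0.8,0,0],[0.8,0,0]],"claw":[5,5,5,5]}'
```

```text
time: 16.2
tool_pos: [554.8, 18.5, 169.6]
tool_rot: [-180.0, 0.0, 33.4]
contact_force: [0.8, 0.4, -1.4]
finger_gap: 17.9
gripper_force: 60.0
```

```bash
python3 -m creep '{"twist":[[0,0,0],[0,0,0],[0,0,0],[0,0,0]],"translation":[[0.5,0,0],[0.8,0,0],[0.8,0,0],[0.8,0,0]],"claw":[5,5,5,5]}'
```

```text
time: 16.53
tool_pos: [555.3, 18.7, 169.5]
tool_rot: [-180.0, 0.0, 33.4]
contact_force: [-1.7, -0.9, -1.2]
finger_gap: 17.8
gripper_force: 60.0
```

```bash
python3 -m creep '{"twist":[[0,0,0],[0,0,0],[0,0,0],[0,0,0]],"translation":[[0.5,0,0],[0.8,0,0],[0.8,0,0],[0.8,0,0]],"claw":[5,5,5,5]}'
```

```text
time: 16.87
tool_pos: [555.8, 19.1, 169.5]
tool_rot: [-180.0, 0.1, 33.4]
contact_force: [-3.1, -1.9, -1.2]
finger_gap: 17.4
gripper_force: 60.0
```

```bash
python3 look.py w5
```

```text
[555.84  19.05 169.48] [-1.7999e+02  5.0000e-02  3.3390e+01] [-3.1 -1.9 -1.2]
[258.77198226 191.829038  ]
crop 198 151
```

View pics/w5.png

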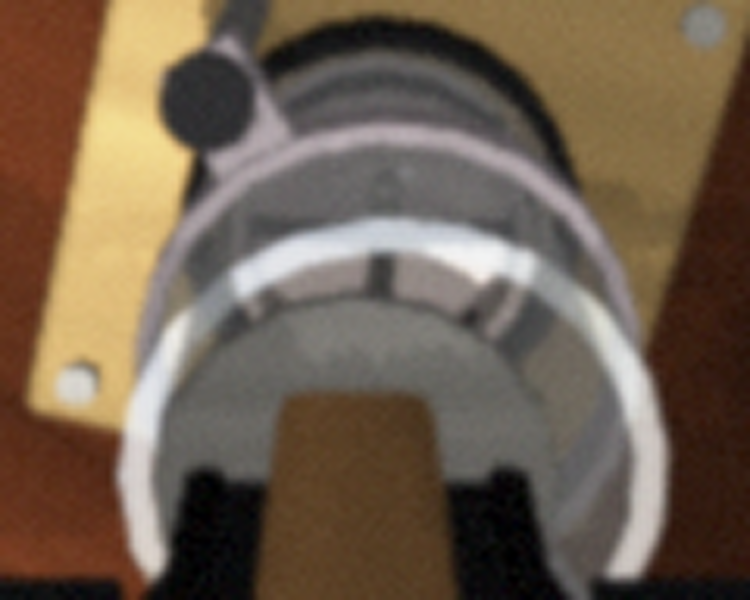

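The toe tip shows beyond the bar at about (385,185), and the side force of 3.6 N is the shank touching the bar. I back off 1.8 mm and lift slowly.

```bash
python3 -m creep '{"twist":[[0,0,0],[0,0,0],[0,0,0],[0,0,0],[0,0,0],[0,0,0],[0,0,0],[0,0,0],[0,0,0],[0,0,0],[0,0,0]],"translation":[[-1,0,0],[-1.8,0,0],[-1.8,0,-1],[-1.8,0,-2],[-1.8,0,-3],[-1.8,0,-4],[-1.8,0,-4.5],[-1.8,0,-5],[-1.8,0,-5.5],[-1.8,0,-6],[-1.8,0,-6]],"claw":[5,5,5,5,5,5,5,5,5,5,5]}'
python3 -m creep '{"twist":[[0,0,0],[0,0,0],[0,0,0],[0,0,0]],"translation":[[0,0,-0.5],[0,0,-1],[0,0,-1.5],[0,0,-2]],"claw":[5,5,5,5]}'
```

```text
time: 17.83
tool_pos: [554.7, 18.4, 175.7]
tool_rot: [-180.0, -0.0, 33.4]
contact_force: [0.1, -0.6, -2.6]
finger_gap: 17.6
gripper_force: 60.0
time: 18.17
tool_pos: [554.3, 18.4, 177.0]
tool_rot: [-180.0, 0.1, 33.4]
contact_force: [0.8, 0.2, -8.8]
finger_gap: 17.6
gripper_force: 60.0
```

```bash
python3 -m creep '{"twist":[[0,0,0],[0,0,0],[0,0,0],[0,0,0],[0,0,0],[0,0,0],[0,0,0],[0,0,0]],"translation":[[0,0,-1],[0,0,-2],[0,0,-3],[0,0,-4],[0,0,-5],[0,0,-6],[0,0,-7],[0,0,-8]],"claw":[5,5,5,5,5,5,5,5]}'
```

```text
time: 18.83
tool_pos: [554.5, 18.4, 185.7]
tool_rot: [-180.0, 0.0, 33.4]
contact_force: [-0.7, -0.2, -8.3]
finger_gap: 17.8
gripper_force: 60.0
```

```bash
python3 -m creep '{"twist":[[0,0,0],[0,0,0],[0,0,0],[0,0,0],[0,0,0],[0,0,0],[0,0,0],[0,0,0],[0,0,0],[0,0,0],[0,0,0],[0,0,0]],"translation":[[0,0,-1],[0,0,-2.5],[0,0,-4],[0,0,-6],[0,0,-8],[0,0,-10],[0,0,-12],[0,0,-14],[0,0,-16],[0,0,-18],[0,0,-20],[0,0,-22]],"claw":[5,5,5,5,5,5,5,5,5,5,5,5]}'
```

```text
time: 19.83
tool_pos: [554.7, 18.4, 207.8]
tool_rot: [-180.0, -0.0, 33.4]
contact_force: [-0.6, 0.8, -8.9]
finger_gap: 18.1
gripper_force: 60.0
```

```bash
python3 -m creep '{"twist":[[0,0,0],[0,0,0],[0,0,0],[0,0,0],[0,0,0],[0,0,0],[0,0,0],[0,0,0],[0,0,0],[0,0,0],[0,0,0],[0,0,0]],"translation":[[0,0,-3],[0,0,-6],[0,0,-9],[0,0,-12],[0,0,-15],[0,0,-18],[0,0,-21],[0,0,-24],[0,0,-27],[0,0,-30],[0,0,-33],[0,0,-36]],"claw":[5,5,5,5,5,5,5,5,5,5,5,5]}'
```

```text
time: 20.83
tool_pos: [554.7, 18.4, 243.9]
tool_rot: [-180.0, -0.0, 33.4]
contact_force: [-0.4, 0.4, -8.6]
finger_gap: 17.7
gripper_force: 60.0
```

```bash
python3 -m creep '{"twist":[[0,0,0],[0,0,0],[0,0,0],[0,0,0],[0,0,0],[0,0,0],[0,0,0],[0,0,0],[0,0,0],[0,0,0],[0,0,0],[0,0,0]],"translation":[[0,0,-3],[0,0,-6],[0,0,-9],[0,0,-12],[0,0,-15],[0,0,-18],[0,0,-21],[0,0,-24],[0,0,-27],[0,0,-30],[0,0,-33],[0,0,-35]],"claw":[5,5,5,5,5,5,5,5,5,5,5,5]}'
```

```text
time: 21.83
tool_pos: [554.7, 18.4, 279.1]
tool_rot: [180.0, -0.0, 33.4]
contact_force: [-0.4, 0.1, -9.5]
finger_gap: 17.4
gripper_force: 60.0
```

```bash
python3 -m creep '{"twist":[[0,0,0],[0,0,0],[0,0,0],[0,0,0],[0,0,0],[0,0,0],[0,0,0],[0,0,0],[0,0,0],[0,0,0],[0,0,0],[0,0,0]],"translation":[[0,0,-1.5],[0,0,-3],[0,0,-4.5],[0,0,-6],[0,0,-7.5],[0,0,-9],[0,0,-10.5],[0,0,-12],[0,0,-13.5],[0,0,-15],[0,0,-16.5],[0,0,-18]],"claw":[5,5,5,5,5,5,5,5,5,5,5,5]}'
python3 -m creep '{"twist":[[0,0,0],[0,0,0],[0,0,0],[0,0,0],[0,0,0],[0,0,0],[0,0,0],[0,0,0],[0,0,0],[0,0,0],[0,0,0],[0,0,0]],"translation":[[0,0,-1.5],[0,0,-3],[0,0,-4.5],[0,0,-6],[0,0,-7.5],[0,0,-10],[0,0,-13],[0,0,-17],[0,0,-22],[0,0,-26],[0,0,-29],[0,0,-30]],"claw":[5,5,5,5,5,5,5,5,5,5,5,5]}'
```

```text
time: 22.83
tool_pos: [555.0, 18.3, 297.2]
tool_rot: [180.0, -0.1, 33.4]
contact_force: [-1.3, -0.2, -5.1]
finger_gap: 17.8
gripper_force: 60.0
time: 23.83
tool_pos: [554.9, 18.3, 327.4]
tool_rot: [180.0, -0.1, 33.4]
contact_force: [-0.0, -0.3, -4.8]
finger_gap: 17.5
gripper_force: 60.0
```

The piston is out: the pull force fell to about 3.3 N, the hanging weight. I check how it hangs, then carry it to the tray.

```bash
python3 -m creep '{"twist":[[0,0,0],[0,0,0],[0,0,0],[0,0,0],[0,0,0],[0,0,0],[0,0,0],[0,0,0],[0,0,0],[0,0,0],[0,0,0],[0,0,0]],"translation":[[1,-2,0],[3,-6,0],[6,-13,0],[10,-22,0],[15,-33,0],[20,-44,0],[25,-55,0],[30,-66,0],[35,-77,0],[40,-88,0],[45,-99,0],[50,-110,0]],"claw":[5,5,5,5,5,5,5,5,5,5,5,5]}'
python3 -m creep '{"twist":[[0,0,0],[0,0,0],[0,0,0],[0,0,0],[0,0,0],[0,0,0],[0,0,0],[0,0,0],[0,0,0],[0,0,0],[0,0,0],[0,0,0]],"translation":[[5,-11,0],[10,-22,0],[15,-33,0],[20,-44,0],[25,-55,0],[30,-66,0],[35,-78,0],[39,-88,0],[42,-96,0],[44,-101,0],[46,-104,0],[46.3,-105,0]],"claw":[5,5,5,5,5,5,5,5,5,5,5,5]}'
python3 -m creep '{"twist":[[0,0,0],[0,0,0],[0,0,0],[0,0,0],[0,0,0],[0,0,0]],"translation":[[0,0,0],[0,0,0],[0,0,0],[0,0,0],[0,0,0],[0,0,0]],"claw":[5,5,5,5,5,5]}'
python3 - <<'E'
from h import *
p=telemetry.sense()['tool_pos']; print(p)
d=cam('side'); W=cloud(d)
m=(np.hypot(W[...,0]-p[0],W[...,1]-p[1])<50)&(W[...,2]<200)&(W[...,2]>100)
q=W[m]; print(len(q),q.min(0).round(1),q.max(0).round(1))
k=q[:,2]>125; print(cv2.minAreaRect(q[:,:2].astype(np.float32)))
c=proj(d,[p[0],p[1],p[2]-120]).astype(int); u0=int(np.clip(c[0]-60,0,392));v0=int(np.clip(c[1]-60,0,264))
cv2.imwrite('pics/s5.png',cv2.resize(d['frame'][v0:v0+120,u0:u0+120],(600,600),interpolation=2)); print(u0,v0)
E
```

```text
time: 24.83
tool_pos: [535.6, 139.0, 326.6]
tool_rot: [-180.0, -0.0, 33.4]
contact_force: [0.1, 0.5, -4.8]
finger_gap: 17.6
gripper_force: 60.0
time: 25.83
tool_pos: [516.7, 251.3, 326.6]
tool_rot: [180.0, 0.0, 33.4]
contact_force: [0.1, -0.6, -4.7]
finger_gap: 17.5
gripper_force: 60.0
time: 26.33
tool_pos: [516.8, 250.6, 326.7]
tool_rot: [-180.0, -0.0, 33.4]
contact_force: [0.1, -0.2, -4.6]
finger_gap: 17.6
gripper_force: 60.0
[516.78761412 250.64343676 326.6882849 ]
1013 [487.2 217.9 159.7] [544.  275.8 199. ]
((516.4468383789062, 246.5584716796875), (56.62261962890625, 56.077056884765625), 11.720610618591309)
207 180
```

View pics/s5.png

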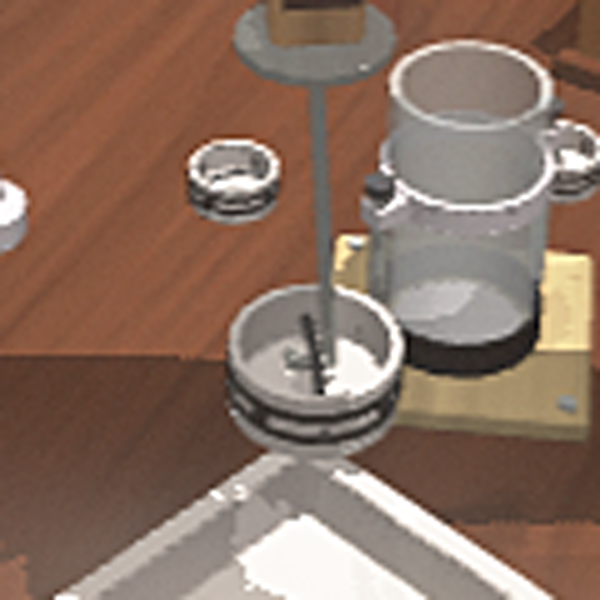

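The piston hangs level on the hook, at about (315,370) in the crop, centred over the tray at (516, 247). I lower it.

```bash
python3 -m creep '{"twist":[[0,0,0],[0,0,0],[0,0,0],[0,0,0],[0,0,0],[0,0,0],[0,0,0],[0,0,0],[0,0,0],[0,0,0],[0,0,0],[0,0,0]],"translation":[[0,0,2],[0,0,7],[0,0,14],[0,0,22],[0,0,31],[0,0,40],[0,0,49],[0,0,58],[0,0,67],[0,0,76],[0,0,85],[0,0,94]],"claw":[5,5,5,5,5,5,5,5,5,5,5,5]}'
python3 -m creep '{"twist":[[0,0,0],[0,0,0],[0,0,0],[0,0,0],[0,0,0],[0,0,0],[0,0,0],[0,0,0],[0,0,0],[0,0,0],[0,0,0],[0,0,0]],"translation":[[0,0,8],[0,0,16],[0,0,24],[0,0,31],[0,0,37],[0,0,42],[0,0,46],[0,0,49],[0,0,51],[0,0,52],[0,0,52],[0,0,52]],"claw":[5,5,5,5,5,5,5,5,5,5,5,5]}'
```

```text
time: 27.38
tool_pos: [516.7, 250.9, 231.7]
tool_rot: [-180.0, -0.0, 33.4]
contact_force: [-0.2, -0.2, -5.0]
finger_gap: 17.5
gripper_force: 60.0
time: 28.38
tool_pos: [516.8, 251.0, 180.9]
tool_rot: [-180.0, -0.0, 33.4]
contact_force: [-0.5, 1.0, -3.8]
finger_gap: 17.8
gripper_force: 60.0
```

```bash
python3 -m creep '{"twist":[[0,0,0],[0,0,0],[0,0,0],[0,0,0],[0,0,0],[0,0,0],[0,0,0],[0,0,0],[0,0,0],[0,0,0],[0,0,0],[0,0,0]],"translation":[[0,0,1],[0,0,2],[0,0,3],[0,0,4],[0,0,5],[0,0,6],[0,0,7],[0,0,8],[0,0,9],[0,0,9.5],[0,0,10],[0,0,10]],"claw":[5,5,5,5,5,5,5,5,5,5,5,5]}'
```

```text
time: 29.38
tool_pos: [516.7, 250.8, 170.6]
tool_rot: [-180.0, 0.0, 33.4]
contact_force: [-0.4, -0.0, -5.1]
finger_gap: 17.7
gripper_force: 60.0
```

```bash
python3 -m creep '{"twist":[[0,0,0],[0,0,0],[0,0,0],[0,0,0],[0,0,0],[0,0,0],[0,0,0]],"translation":[[0,0,0.7],[0,0,1.4],[0,0,2.1],[0,0,2.8],[0,0,3.5],[0,0,3.5],[0,0,3.5]],"claw":[5,5,5,5,5,5,5]}'
```

```text
time: 29.97
tool_pos: [516.8, 250.9, 167.3]
tool_rot: [-180.0, -0.0, 33.4]
contact_force: [-0.8, 0.4, -1.4]
finger_gap: 17.9
gripper_force: 60.0
```

```bash
python3 -m creep '{"twist":[[0,0,0],[0,0,0],[0,0,0],[0,0,0],[0,0,0],[0,0,0],[0,0,0]],"translation":[[0,0,0.7],[0,0,1.4],[0,0,2.1],[0,0,2.8],[0,0,3.5],[0,0,3.5],[0,0,3.5]],"claw":[5,5,5,5,5,5,5]}'
```

```text
time: 30.55
tool_pos: [516.7, 250.9, 163.6]
tool_rot: [-180.0, 0.0, 33.4]
contact_force: [0.1, -0.2, -1.9]
finger_gap: 18.1
gripper_force: 60.0
```

```bash
python3 -m creep '{"twist":[[0,0,0],[0,0,0],[0,0,0],[0,0,0],[0,0,0],[0,0,0],[0,0,0]],"translation":[[0,0,0.5],[0,0,0.5],[-1,0,0.5],[-2,0,0.5],[-3,0,0.5],[-4,0,0.5],[-4,0,0.5]],"claw":[5,5,5,5,5,5,5]}'
```

```text
time: 31.13
tool_pos: [513.2, 248.5, 163.2]
tool_rot: [-180.0, -0.0, 33.4]
contact_force: [0.3, -1.0, -0.6]
finger_gap: 17.6
gripper_force: 60.0
```

```bash
python3 -m creep '{"twist":[[0,0,0],[0,0,0],[0,0,0],[0,0,0],[0,0,0],[0,0,0],[0,0,0],[0,0,0],[0,0,0],[0,0,0]],"translation":[[-1,0,0],[-2,0,0],[-3,0,0],[-4,0,0],[-5,0,0],[-6,0,0],[-7,0,0],[-8,0,0],[-8.5,0,0],[-8.5,0,0]],"claw":[5,5,5,5,5,5,5,5,5,5]}'
```

```text
time: 31.97
tool_pos: [506.2, 243.9, 163.2]
tool_rot: [-180.0, -0.0, 33.4]
contact_force: [-0.3, 0.6, -1.3]
finger_gap: 17.8
gripper_force: 60.0
```

Free, no force. I raise gently while watching the force.

```bash
python3 -m creep '{"twist":[[0,0,0],[0,0,0],[0,0,0],[0,0,0],[0,0,0],[0,0,0],[0,0,0],[0,0,0]],"translation":[[0,0,-1],[0,0,-2],[0,0,-3],[0,0,-4],[0,0,-5],[0,0,-6],[0,0,-7],[0,0,-8]],"claw":[5,5,5,5,5,5,5,5]}'
```

```text
time: 32.63
tool_pos: [506.3, 244.0, 171.3]
tool_rot: [-180.0, -0.0, 33.4]
contact_force: [0.4, 0.5, -1.3]
finger_gap: 17.7
gripper_force: 60.0
```

```bash
python3 -m creep '{"twist":[[0,0,0],[0,0,0],[0,0,0],[0,0,0],[0,0,0],[0,0,0],[0,0,0],[0,0,0]],"translation":[[0,0,-2],[0,0,-4],[0,0,-6],[0,0,-8],[0,0,-10],[0,0,-12],[0,0,-15],[0,0,-18]],"claw":[5,5,5,5,5,5,5,5]}'
python3 -m creep '{"twist":[[0,0,0],[0,0,0],[0,0,0],[0,0,0],[0,0,0],[0,0,0],[0,0,0],[0,0,0],[0,0,0],[0,0,0],[0,0,0],[0,0,0]],"translation":[[0,0,-6],[0,0,-14],[0,0,-24],[0,0,-36],[0,0,-48],[0,0,-60],[0,0,-75],[0,0,-90],[0,0,-105],[0,0,-118],[0,0,-128],[0,0,-130]],"claw":[5,5,5,5,5,5,5,5,5,5,5,5]}'
python3 - <<'E'
from h import *
for n in('top','side'):
    d=cam(n);W=cloud(d);x,y,z=W[...,0],W[...,1],W[...,2]
    m=(np.hypot(x-516,y-246)<60)&(z>25)&(z<36); m&=np.hypot(x-516,y-246)<45
    if m.sum(): print(n,m.sum(),cv2.minAreaRect(W[m][:,:2].astype(np.float32)),np.median(z[m]))
s=telemetry.sense();print(s['tool_pos'],s['tool_rot'])
a=plan([531.7,-100,318],-8.8); a=plan([531.7,-252.3,318],-8.8,a)
E
```

```text
time: 33.3
tool_pos: [506.3, 244.0, 189.4]
tool_rot: [-180.0, 0.0, 33.4]
contact_force: [-0.6, -0.1, -1.1]
finger_gap: 17.7
gripper_force: 60.0
time: 34.3
tool_pos: [506.9, 244.2, 321.7]
tool_rot: [-180.0, -0.2, 33.4]
contact_force: [0.0, -0.7, -2.0]
finger_gap: 17.5
gripper_force: 60.0
top 126 ((515.800537109375, 243.82363891601562), (55.89808654785156, 53.75899124145508), 13.502809524536133) 29.387087738106946
side 276 ((516.4282836914062, 245.96542358398438), (54.15238952636719, 57.14558410644531), 27.093835830688477) 29.3595932724171
[506.43773745 244.05241638 319.59384427] [-1.79994617e+02 -4.87727833e-02  3.34007830e+01]
tr [-168.3  301.1    1.4] tw [-0.  -0.  42.2]
tr [ 23.3 150.5   0. ] tw [0. 0. 0.]
```

The piston stands in the tray at (516, 245). I carry the hook back over the block.

```bash
python3 -m creep '{"twist":[[0,0,3],[0,0,7],[0,0,11],[0,0,15],[0,0,19],[0,0,23],[0,0,27],[0,0,31],[0,0,35],[0,0,39],[0,0,42.2],[0,0,42.2]],"translation":[[-5,10,0],[-18,32,0],[-34,60,0],[-51,90,0],[-68,120,0],[-85,150,0],[-102,180,0],[-119,210,0],[-136,240,0],[-151,270,0],[-162,290,0],[-168,301,0]],"claw":[5,5,5,5,5,5,5,5,5,5,5,5]}'
python3 -m creep '{"twist":[[0,0,0],[0,0,0],[0,0,0],[0,0,0],[0,0,0],[0,0,0],[0,0,0],[0,0,0],[0,0,0],[0,0,0],[0,0,0],[0,0,0]],"translation":[[2,15,0],[5,32,0],[8,50,0],[11,70,0],[14,90,0],[17,110,0],[19,125,0],[21,138,0],[22.5,146,0],[23.3,150.5,0],[23.3,150.5,0],[23.3,150.5,0]],"claw":[5,5,5,5,5,5,5,5,5,5,5,5]}'
python3 -c "
from h import *
plan([531.7,-252.3,157.6],-8.8)"
```

```text
time: 35.4
tool_pos: [530.3, -105.5, 318.9]
tool_rot: [180.0, 0.0, -9.4]
contact_force: [0.7, 0.4, -0.6]
finger_gap: 17.6
gripper_force: 60.0
time: 36.4
tool_pos: [531.5, -251.9, 318.9]
tool_rot: [-180.0, 0.0, -8.8]
contact_force: [-0.3, -0.1, -1.7]
finger_gap: 17.8
gripper_force: 60.0
tr [  0.3   0.4 161.3] tw [-0.  0. -0.]
```

```bash
python3 -m creep '{"twist":[[0,0,0],[0,0,0],[0,0,0],[0,0,0],[0,0,0],[0,0,0],[0,0,0],[0,0,0],[0,0,0],[0,0,0],[0,0,0],[0,0,0]],"translation":[[0.3,0.4,4],[0.3,0.4,12],[0.3,0.4,22],[0.3,0.4,32],[0.3,0.4,42],[0.3,0.4,52],[0.3,0.4,60],[0.3,0.4,65],[0.3,0.4,70],[0.3,0.4,75],[0.3,0.4,80],[0.3,0.4,80]],"claw":[5,5,5,5,5,5,5,5,5,5,5,5]}'
```

```text
time: 37.4
tool_pos: [531.7, -252.4, 238.2]
tool_rot: [-180.0, 0.1, -8.8]
contact_force: [-0.2, 0.3, -1.0]
finger_gap: 17.5
gripper_force: 60.0
```

```bash
python3 -m creep '{"twist":[[0,0,0],[0,0,0],[0,0,0],[0,0,0],[0,0,0],[0,0,0],[0,0,0],[0,0,0],[0,0,0],[0,0,0],[0,0,0],[0,0,0]],"translation":[[0,0,6],[0,0,14],[0,0,22],[0,0,30],[0,0,38],[0,0,46],[0,0,54],[0,0,62],[0,0,69],[0,0,74],[0,0,76],[0,0,76]],"claw":[5,5,5,5,5,5,5,5,5,5,5,5]}'
```

```text
time: 38.4
tool_pos: [531.8, -252.5, 162.6]
tool_rot: [-180.0, 0.0, -8.8]
contact_force: [1.4, -0.5, -1.7]
finger_gap: 17.3
gripper_force: 60.0
```

```bash
python3 -m creep '{"twist":[[0,0,0],[0,0,0],[0,0,0],[0,0,0],[0,0,0],[0,0,0],[0,0,0],[0,0,0]],"translation":[[0,0,1],[0,0,2],[0,0,2.7],[0,0,3.4],[0,0,4],[0,0,4.5],[0,0,4.5],[0,0,4.5]],"claw":[5,5,5,5,5,5,5,5]}'
```

```text
time: 39.07
tool_pos: [532.0, -252.5, 158.6]
tool_rot: [-180.0, -0.0, -8.8]
contact_force: [0.2, -0.1, -1.3]
finger_gap: 17.5
gripper_force: 60.0
```

```bash
python3 -m creep '{"twist":[[0,0,0],[0,0,0],[0,0,0],[0,0,0]],"translation":[[0,0,0.5],[0,0,0.8],[0,0,0.8],[0,0,0.8]],"claw":[5,5,5,5]}'
```

```text
time: 39.4
tool_pos: [532.0, -252.5, 157.8]
tool_rot: [-180.0, 0.0, -8.8]
contact_force: [-0.1, 0.3, -1.2]
finger_gap: 17.8
gripper_force: 60.0
```

```bash
python3 -m creep '{"twist":[[0,0,0],[0,0,0],[0,0,0],[0,0,0]],"translation":[[0,0,0.4],[0,0,0.5],[0,0,0.5],[0,0,0.5]],"claw":[5,5,5,5]}'
```

```text
time: 39.73
tool_pos: [532.0, -252.6, 157.6]
tool_rot: [-180.0, -0.0, -8.8]
contact_force: [-1.0, 1.3, 2.9]
finger_gap: 17.5
gripper_force: 60.0
```

Guard is down on the block (force reversed). I open gently and withdraw.

```bash
python3 -m creep '{"twist":[[0,0,0],[0,0,0],[0,0,0],[0,0,0],[0,0,0],[0,0,0],[0,0,0],[0,0,0]],"translation":[[0,0,0],[0,0,0],[0,0,0],[0,0,0],[0,0,0],[0,0,0],[0,0,0],[0,0,0]],"claw":[19,22,26,32,40,50,55,55]}'
python3 -m creep '{"twist":[[0,0,0],[0,0,0],[0,0,0],[0,0,0],[0,0,0],[0,0,0],[0,0,0],[0,0,0],[0,0,0],[0,0,0],[0,0,0],[0,0,0]],"translation":[[0,0,-5],[0,0,-15],[0,0,-28],[0,0,-42],[0,0,-56],[0,0,-70],[0,0,-85],[0,0,-100],[0,0,-115],[0,0,-130],[0,0,-135],[0,0,-135]],"claw":[55,55,55,55,55,55,55,55,55,55,55,55]}'
python3 - <<'E'
from h import *
d=cam('wrist'); W=cloud(d); x,y,z=W[...,0],W[...,1],W[...,2]
for lo,hi,r,l in((195,215,40,'handle top'),(150,195,40,'handle'),(137.5,146,45,'guard'),(125,137,70,'block')):
    m=(abs(x-531)<r)&(abs(y+253)<r)&(z>lo)&(z<hi); print(l,m.sum(),cv2.minAreaRect(W[m][:,:2].astype(np.float32)),np.median(z[m]))
for n in('top','side'):
    d=cam(n);W=cloud(d);x,y,z=W[...,0],W[...,1],W[...,2]
    m=(np.hypot(x-516,y-246)<42)&(z>20)&(z<45); print(n,m.sum(),cv2.minAreaRect(W[m][:,:2].astype(np.float32)),np.percentile(z[m],[10,50,95]))
    m=(abs(x-531)<30)&(abs(y+253)<30)&(z>195)&(z<216); print('hook',m.sum(),cv2.minAreaRect(W[m][:,:2].astype(np.float32)) if m.sum() else '')
E
```

```text
time: 40.4
tool_pos: [531.9, -252.5, 157.3]
tool_rot: [-180.0, 0.0, -8.8]
contact_force: [0.7, -0.4, 0.6]
finger_gap: 50.0
gripper_force: 0.0
time: 41.4
tool_pos: [532.5, -253.0, 294.4]
tool_rot: [180.0, -0.2, -8.8]
contact_force: [-0.1, -0.1, -1.2]
finger_gap: 55.1
gripper_force: 0.0
handle top 551 ((533.828857421875, -251.63479614257812), (17.826175689697266, 26.991195678710938), 80.78959655761719) 208.7725237692462
handle 160 ((545.5626220703125, -253.28565979003906), (17.95509147644043, 3.854449510574341), 82.07579803466797) 174.55875802940656
guard 677 ((536.0310668945312, -246.0036163330078), (57.88428497314453, 42.98210525512695), 81.15806579589844) 139.17067675502116
block 2949 ((535.5169067382812, -252.93130493164062), (78.0588150024414, 86.59851837158203), 81.6097640991211) 135.16916321291208
top 190 ((515.80615234375, 244.05157470703125), (55.45224380493164, 55.59882736206055), 46.37677764892578) [21.83229811 27.23984575 32.27404815]
hook 0 
side 407 ((517.210205078125, 245.84085083007812), (55.76814651489258, 57.08920669555664), 49.18832015991211) [21.98606744 27.07264075 31.87725081]
hook 93 ((530.638427734375, -250.7581024169922), (20.014970779418945, 28.80063247680664), 71.72916412353516)
```

The hook is seated and upright, within 1 mm of its start position. The piston is standing in the tray. Handing in.

```bash
python3 -c "
from bench import sign_off
print(sign_off())"
```

```text
the job is handed in; nothing more can be done
None
```

The job is handed in: the piston stands on its base in the wash-up tray, the hook is back in its block with the guard down, the other objects were left untouched, and it took about 41 of the 72 s; no verdict was returned.

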